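# Trim the gain of an infrared detector module through its service hatch

### The job

Trim the detector's gain: press the blue latch button on the white detector module and let the sprung hatch pop open by itself; neither the robot nor the tool may touch the hatch at any time. Then take the orange plastic trimming tool from the tool stand, fit its blade in the slot of the yellow preset and turn it clockwise until the red pointer stands in the green band. Put the tool back upright in the hole it came from; leave the hatch open, do not alter the blue preset, and leave everything else where it is.

Things in the scene. Friction and masses are not known exactly. Their poses are not given: they have to be found in the camera images.
- module: White detector module, a low box 270 (x) x 300 (y) x 125 mm high, ribbed sides, fixed. Origin: centre of its underside; z up. In its deck, at x -80 to 80, y -60 to 30 mm of its frame, is a pocket 45 mm deep, covered by the hatch; the two presets stand on its floor. A black latch housing, 60 x 66 x 14 mm, stands on the deck at x 0, y 79 mm.
- latch_button_top (a point): Centre of the top face of the blue latch button (34 x 28 mm), which stands 12 mm above its black housing, 151 mm above the bench, 47 mm from the hatch's free edge on the side away from the hinge. Axes as the module's.
- latch_button (a joint): Travel of the latch button, m: 0 out, 0.008 fully pressed (about 6 N; 2 N to start); the hatch is let go at about 0.005. It springs back up.
- hatch (a joint): Angle of the sprung hatch, rad: 0 shut and caught, 1.85 fully open (a little past upright). Once released it swings open in about a second and its own spring keeps it open; nothing needs to lift it.
- hatch_panel: Cream hatch panel 168 (along the module's x) x 104 x 5 mm, lying on the deck when shut. Origin: middle of the hinge line, along the module's x at y -68, z 127.5 mm (right side seen from the robot); shut, it reaches 104 mm from there to the module's +y. Open, it stands 100 mm above the deck and leans 29 mm to -y.
- gain: The YELLOW preset (gain), the one to set: round body 62 mm across, 18 mm high, black face, fixed in the pocket at module x +37 or -37 (varies), y -15 mm. Origin: centre of its underside, 80 mm above the bench. On its face white scale ticks and a bright green band 0.3 rad wide at 20 to 27 mm radius; in its middle a white slotted rotor 30 mm across.
- offset: The BLUE preset, same make and size, beside the yellow one. Not to be turned.
- gain_slot (a point): On the yellow rotor's axis at the floor of its slot, 98 mm above the bench. x axis along the slot towards the red pointer, turning with the rotor; z up. Slot 21 mm long, 4.8 wide, 10 deep; the top 3 mm of its long sides flare out at 45 degrees to 10.8 mm. The rotor's top is 10 mm above this point, 17 mm below the deck.
- gain_rotor (a joint): Angle of the yellow preset's rotor, rad, growing clockwise seen from above, 0 to 4.71. 3.0 is the middle of the green band, which reaches from 2.85 to 3.15; it starts 0.65 to 1.45 rad short of 3.0. It turns stiffly (0.035 N m) and stays where it is left. The blade has about 0.1 rad of play in the slot either way.
- gain_pointer (a point): Tip of the red pointer of the yellow preset's rotor, 26.5 mm from the axis.
- gain_mark (a point): Middle of the green band's outer end, on the yellow preset's face, 26.5 mm from the axis: the pointer's tip must come here.
- offset_rotor (a joint): Angle of the blue preset's rotor, rad; must stay as it is.
- stand: Grey tool stand, a heavy block 170 (x) x 75 (y) x 60 mm, fixed. Origin: centre of its underside. Two square holes 24 mm wide, with bevelled mouths, go down through it at x = -50 and +50 mm; one holds the orange tool, the other a red screwdriver, and which is where varies.
- trim_tool: Orange plastic trimming tool, 133 mm, 50 g, standing blade down in the stand, tip 10 mm above the bench. Origin: centre of the blade's end; z up the tool, x along the blade's width. Blade 16 (x) x 3.2 mm, 15 long, its last 3 mm 13 x 2.4 mm; shank 14 mm across to z 50; collar 36 mm across at z 50 to 55, resting on the stand's top; flat-sided handle 24 (x) x 16 (y) mm, z 55 to 133. Grip it across y.
- trim_tool_grip (a point): On the tool's axis, 100 mm above the blade's end, where to grip the handle.
- screwdriver: Red-handled steel screwdriver in the stand's other hole, 123 mm long, its top 73 mm above the stand; bystander.
- port_cap: Black plastic port cap, 58 mm across, 25 mm high, lying on the module's deck beyond the hinge; bystander.
- gas_cell: Gas cell: black plate 100 x 85 mm with an aluminium ring and a white handle to its -x, 41 mm high, on the bench; bystander.
- mug: White mug, 82 mm across, 95 mm high; bystander.
- travel_cup: Dark travel cup with a red band and black lid, 83 mm across, 154 mm high; bystander.
- flask: Aluminium flask, 72 mm across, 210 mm high; bystander.
- salt_jar: Amber jar with a white cap, 68 mm across, 85 mm high; bystander.
- offset_pointer (a point): Tip of the blue preset's red pointer, 26.5 mm from its axis.
Not all that is in view belongs to the job. There is more than one size of the trim_tool; the job needs the largest.

How it is judged:
By the outcome, as a careful person would: the job done as asked, in the order asked, and still so for the second after the job is handed in, with the robot touching nothing.
It also fails if it takes over 64 s, if anything falls off the work surface, if the arm or the gripper's body presses on something with over 40 N, if the wrist force passes 120 N, or if a joint passes its speed limit or range.

### The arm

A 6-joint arm with a two-finger parallel gripper is mounted at the origin on the work surface. World frame = base frame: x ahead of the robot, y to its left, z up, the work surface at z = 0. Lengths are in m, angles in rad, forces in N, time in s.
With the tool pointing down it reaches from about 0.325 to 0.775 m from the base axis. Payload 9.3 kg.
Tool frame: the origin (TCP) lies at the very end of the fingers, on their centre line; the grasp point (between the pads) lies ctrl.tcp_to_grasp behind it (ctrl.tcp_to_grasp is the distance from the TCP to the grasp point, in m); z points along the fingers, y is the line along which they close (so a half turn about z gives the same grasp; the last joint's range is limited). The gripper opens to 85 mm and grips with 20 to 120 N. Pads are 22 mm wide; open, the fingers measure 114 mm over their backs; the gripper's body (76 mm by 85 mm) begins 54 mm behind the grasp point. The pads swing forward as they close: fully open they stand 13 mm farther back than shut.
Start: joints at [-1.268, 0.259, 0.021, 1.334, 0, 1.418], TCP at [0.242, -0.494, 0.231] pointing down, gripper open.
Joint ranges: [-3.04, 3.04], [-0.91, 1.82], [-1.04, 1.36], [-1.92, 1.95], [-1.52, 1.45], [-3.14, 3.14]. Speed limits (rad/s): [2.22, 2.22, 2.79, 3.14, 3.14, 3.14].

### API

Orientations are given as a 3x3 rotation matrix whose columns are the frame's x, y, z axes.
In Python, from cell import telemetry, eyes, workorder, finder, ctrl gives the robot as it stands.
- The arm moves only by the tool drive_tool, never from a script. Its argument "rows" is a list of rows, each an object of numbers: "x", "y", "z": the shift along the world's x, y, z in units of 0.03 m (1.0 is 0.03 m); "wx", "wy", "wz": the turn, a rotation vector about the world's x, y, z in units of 0.15 rad (1.0 is 0.15 rad); "hand": the gripper command: -1 is fully open, 1 is shut, values between are in proportion. In form: [{"x": .., "y": .., "z": .., "wx": .., "wy": .., "wz": .., "hand": ..}, ...]. A call has 1 to 5 rows; each row shifts and turns the commanded pose from where the row before left it; what a row does not reach is not made up. A row lasts 1/8 s, in which the tool goes at most 62.5 mm and 10.7 degrees, less where a joint would pass 70% of its speed; a pose out of reach is approached as far as the arm can. A call with a number of a shift or a turn outside -1 to 1 is refused whole. A call with a gripper value outside its range is refused whole. The fingers move at their own pace and stop on an object; the grip force is fixed at half the most. Time passes only in rows, so rows that do not move let the fingers close. It gives the time, the measured TCP pose, the force, the opening and the grip force at its end, in the units of the state.
- telemetry.read_state(): the state, without advancing time (a new reading comes with each control period).
- eyes.read_camera(name): name is "side" or "top" or "wrist"; returns a dict with "color" (384x512x3 uint8, red, green, blue), "K" (3x3 intrinsics, pixels), "R" (3x3) and "t" (3): a world point X has camera coordinates R X + t; the wrist camera has in their place "tool_from_camera" (4x4, takes a point from camera to tool coordinates, whose origin is the TCP and whose axes are the flange's). Camera axes: x right, y down, z forward; pixel columns grow to the right and rows downward; lengths in m; the calibration is good to about 2 mm. A picture is of the moment at which its call begins: read the wrist's pose just before it. There is no depth.
- workorder.job_done(): hands the job in; it is judged then, once.
Trained networks look in a picture, given as the dict that the camera call returned (one of the last four; its "shot" number tells which), for a name from the list of things; names that differ only in an ending like _2 or _b are one class to them, and where a whole thing is asked for, a point or a joint stands for the part that bears it (a point fixed in the world has none). Each returns a list of dicts, best first, with "conf" (0 to 1); they miss things now and then, are a little off and sometimes report something else, mostly with a low value. They report only what shows in the picture. A call takes as long as a camera call. They do not tell look-alikes from the thing itself.
- finder.boxes_of(picture, label): "bbox" ([left, top, width, height] in pixels, round what is visible of it).
The state is a dict: "time_s": time; "joint_pos": joint angles; "qd": joint speeds; "joint_torque": joint torques, N m; "ee_pos": TCP position; "eef_rot": TCP orientation; "contact_force": force on the tool from outside, world axes, zero at the start; "moment": the same for the moment, N m; "opening": opening from 0.0 (shut) to 1.0 (fully open); "grip_force": force on a finger pad.
Only numpy, scipy, OpenCV 4.12 (cv2) and the standard library are available. Lean on these libraries where they do the work, as an engineer would, in place of code of your own. Each camera call takes 0.05 s, during which the arm holds its last target. There are 200 camera calls.

## Working session

There is one attempt and no reset: what is moved stays moved. The work goes in short steps, Python scripts to look and compute and a tool call to move; the robot and the scene stay as the last step left them, time stands still between calls to the robot, and variables do not carry over. Pictures are saved under pics/ and viewed, at most 13 in all, crops included, and the job is handed in when it is done.

Besides the shell and the picture viewer there is one more tool, called as name(argument=value, ...) on one line, values as JSON. drive_tool: Moves the arm, as the interface text tells. Shifts and turns lie within -1 to 1; 1 stands for 0.03 m of shift or 0.15 rad of turn. Its arguments: {"type":"object","properties":{"rows":{"type":"array","items":{"type":"object","properties":{"x":{"type":"number","minimum":-1,"maximum":1},"y":{"type":"number","minimum":-1,"maximum":1},"z":{"type":"number","minimum":-1,"maximum":1},"wx":{"type":"number","minimum":-1,"maximum":1},"wy":{"type":"number","minimum":-1,"maximum":1},"wz":{"type":"number","minimum":-1,"maximum":1},"hand":{"type":"number"}}}}},"required":["rows"]}

```bash
mkdir -p pics; ls; cat > h.py <<'E'
import numpy as np, cv2
from cell import telemetry, eyes, workorder, finder, ctrl
def cam(n):
    s=telemetry.read_state(); p=eyes.read_camera(n); p=dict(p)
    if n=="wrist":
        T=np.eye(4);T[:3,:3]=s["eef_rot"];T[:3,3]=s["ee_pos"]
        M=np.linalg.inv(T@np.array(p["tool_from_camera"]));p["Rw"],p["tw"]=M[:3,:3],M[:3,3]
    else: p["Rw"],p["tw"]=np.array(p["R"]),np.array(p["t"])
    return p
def px2z(p,u,v,z):
    R,t=p["Rw"],p["tw"]; d=R.T@np.linalg.solve(np.array(p["K"]),[u,v,1]);c=-R.T@t
    return c+d*(z-c[2])/d[2]
def proj(p,X):
    q=np.array(p["K"])@(p["Rw"]@np.array(X)+p["tw"]);return q[:2]/q[2]
def save(p,n): cv2.imwrite("pics/"+n,cv2.cvtColor(p["color"],cv2.COLOR_RGB2BGR))
E
python3 - <<'E'
from h import *
print(telemetry.read_state()); print(ctrl.tcp_to_grasp)
ims=[]
for n in("top","side"):
    p=eyes.read_camera(n); ims.append(p["color"]); print(n,np.round(np.array(p["K"]),0).tolist(),np.round(p["R"],3).tolist(),np.round(p["t"],3))
    for l in("trim_tool","screwdriver","latch_button_top","module","stand","hatch_panel","port_cap"):
        print(l,[(np.round(d["bbox"],1).tolist(),round(d["conf"],2)) for d in finder.boxes_of(p,l)[:4]])
    cv2.imwrite(f"pics/{n}0.png",p["color"][:,:,::-1])
E
```

```text
pics
{'time_s': 0.0, 'joint_pos': array([-1.26763130e+00,  2.59209266e-01,  2.07414766e-02,  1.33371081e+00,
        3.94478029e-06,  1.41819490e+00]), 'qd': array([-1.26625781e-03, -8.27417788e-04,  6.22347176e-04,  1.82521912e-03,
       -6.67760655e-05,  8.51928818e-04]), 'joint_torque': array([-1.52373382e-04, -5.55637693e+01,  3.44528496e+01,  1.36917323e-02,
       -1.47390951e-04, -2.46622972e-05]), 'ee_pos': array([ 0.24199081, -0.4935781 ,  0.23064892]), 'eef_rot': array([[ 8.97923981e-01,  4.40150380e-01, -4.08901510e-04],
       [ 4.40150518e-01, -8.97923036e-01,  1.32041182e-03],
       [ 2.14017679e-04, -1.36560765e-03, -9.99999045e-01]]), 'contact_force': array([-0.04904946, -0.02577356,  0.07786013]), 'moment': array([0.0027066 , 0.01529632, 0.04570462]), 'grip_force': 0.0, 'opening': 0.9994128259728848}
0.0187
top [[493.0, 0.0, 251.0], [0.0, 493.0, 192.0], [0.0, 0.0, 1.0]] [[0.021, -1.0, 0.001], [-0.983, -0.02, -0.184], [0.184, 0.003, -0.983]] [0.003 0.583 1.642]
trim_tool [([376.8, 161.1, 32.0, 29.9], 0.58), ([174.4, 208.2, 8.6, 9.8], 0.49), ([177.6, 239.7, 9.7, 4.7]
[... 339 characters left out ...]
198.5, 20.4, 20.5], 0.61)]
side [[435.0, 0.0, 258.0], [0.0, 435.0, 193.0], [0.0, 0.0, 1.0]] [[-0.791, -0.611, -0.004], [-0.45, 0.586, -0.673], [0.414, -0.531, -0.739]] [0.441 0.329 1.177]
trim_tool [([209.2, 247.5, 13.0, 23.2], 0.54), ([238.1, 275.3, 11.9, 18.1], 0.49)]
screwdriver [([196.2, 225.8, 7.1, 23.7], 0.55), ([258.4, 140.9, 48.7, 37.8], 0.16)]
latch_button_top [([247.3, 166.0, 13.9, 10.5], 0.66)]
module [([216.9, 125.3, 123.3, 109.7], 0.61)]
stand [([183.0, 229.7, 55.5, 64.5], 0.91), ([300.7, 143.8, 17.5, 14.1], 0.68), ([167.8, 351.3, 37.1, 32.4], 0.25), ([338.3, 113.5, 14.8, 30.5], 0.25)]
hatch_panel [([254.7, 140.5, 54.8, 40.0], 0.81)]
port_cap [([300.3, 146.2, 18.1, 10.6], 0.59)]
```

```bash
python3 - <<'E'
import cv2,numpy as np
a=cv2.imread("pics/top0.png")[110:270,80:440];b=cv2.imread("pics/side0.png")[90:390,130:390]
a=cv2.resize(a,None,fx=2,fy=2,interpolation=3);b=cv2.resize(b,(260,300))
cv2.imwrite("pics/v1.png",a);cv2.imwrite("pics/v2.png",cv2.resize(cv2.imread("pics/side0.png")[100:320,130:390],None,fx=2.7,fy=2.7,interpolation=3))
E
```

```text
(no output)
```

View pics/v1.png

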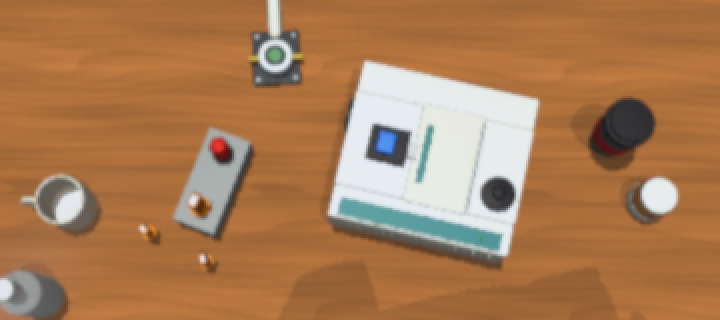

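View pics/v2.png

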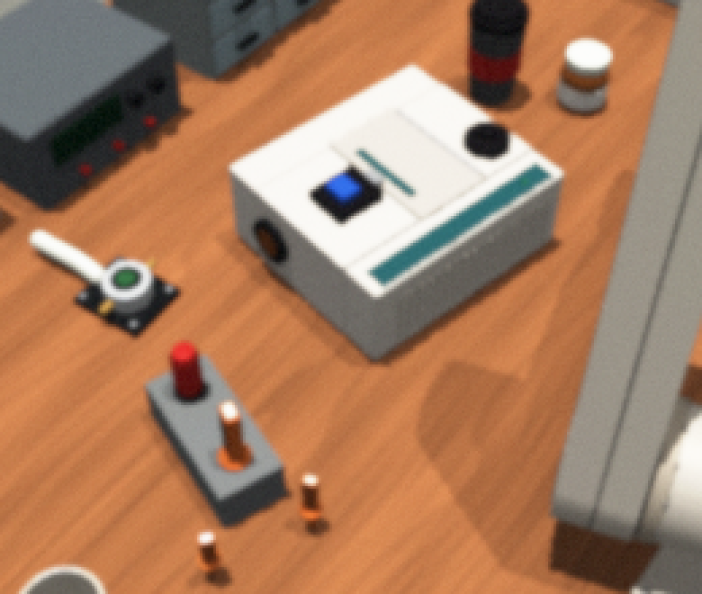

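Candidates for the trim tool, as top-camera pixels:
- Orange in the stand at (179,212). It is the largest and stands in the stand hole.
- Small orange look-alikes on the bench at (154,226) and (183,240).
- Red screwdriver at (190,185).

I choose the one in the stand. Next I measure.

```bash
cat >> h.py <<'E'
def mask(p,lo,hi,roi=None):
    h=cv2.cvtColor(p["color"],cv2.COLOR_RGB2HSV); m=cv2.inRange(h,np.array(lo),np.array(hi))
    if roi: 
        z=np.zeros_like(m);l,t,r,b=roi;z[t:b,l:r]=m[t:b,l:r];m=z
    n,lab,st,c=cv2.connectedComponentsWithStats(m)
    if n<2: return None
    i=1+np.argmax(st[1:,4]); return (lab==i).astype(np.uint8),c[i],st[i,4]
E
python3 - <<'E'
from h import *
for n,roi,roiS,roiT in(("top",(255,165,290,200),(160,165,215,235),(235,195,350,245)),("side",(240,155,275,185),None,(260,150,345,215))):
    p=cam(n)
    m,c,a=mask(p,(105,120,90),(130,255,255),roi)
    print(n,"button",c,a,px2z(p,*c,.150))
    m,c,a=mask(p,(82,60,40),(100,255,200),roiT)
    q=cv2.boxPoints(cv2.minAreaRect(cv2.findNonZero(m)))
    print("teal",c,a,[np.round(px2z(p,*x,.125),4)[:2].tolist() for x in q])
    if n=="top":
        g=cv2.cvtColor(p["color"],cv2.COLOR_RGB2HSV)
        print(g[195,180],g[215,190],g[190,195])
        m,c,a=mask(p,(0,0,90),(180,45,200),roiS); r=cv2.minAreaRect(cv2.findNonZero(m));print(r)
        print("stand",[np.round(px2z(p,*x,.06),4)[:2].tolist() for x in cv2.boxPoints(r)])
    roi=(165,195,195,225) if n=="top" else (200,230,235,285)
    m,c,a=mask(p,(5,120,90),(20,255,255),roi); print("tool",c,a,cv2.boundingRect(m))
    for d in finder.boxes_of(p,"trim_tool")[:3]+finder.boxes_of(p,"trim_tool_grip")[:3]: print(np.round(d["bbox"],1),d["conf"])
E
```

```text
top button [272.7        180.66363636] 110 [ 0.60382938 -0.05633823  0.15      ]
teal [289.48571429 221.54135338] 665 [[0.4888, 0.0194], [0.5152, 0.0139], [0.4596, -0.247], [0.4336, -0.2408]]
[ 85   9 175] [ 77  11 168] [98 11 94]
((185.58621215820312, 200.53448486328125), (22.654830932617188, 49.95204544067383), 21.801406860351562)
stand [[0.4808, 0.3005], [0.6431, 0.245], [0.615, 0.1713], [0.4537, 0.228]]
tool [168.         206.66871166] 163 (165, 195, 10, 30)
[188.3 235.3  22.1   3.6] 0.68
[137.5 231.   16.3  21.6] 0.65
[174.9 203.7   8.4  13.6] 0.49
[138.2 230.7  15.2  17.9] 0.47
[186.8 230.9  24.3  11.9] 0.45
side button [256.89583333 169.16666667] 96 [ 0.60133307 -0.05372599  0.15      ]
teal [299.43046358 182.88520971] 453 [[0.5129, 0.0102], [0.4572, -0.2501], [0.4354, -0.2354], [0.4922, 0.0209]]
tool [224.73310811 242.99662162] 592 (203, 230, 32, 40)
[209.6 244.9  12.2  26.2] 0.77
[206.4 313.3  10.6  31.4] 0.77
[211.9 246.8   9.9  28.7] 0.75
[206.8 311.   12.4  36.6] 0.74
[242.3 268.1  15.5  20.9] 0.52
```

drive_tool(rows=[{"x":0.7,"y":0.9,"z":0.5,"wz":-0.4,"hand":1},{"x":0.7,"y":0.9,"z":0.5,"wz":-0.4,"hand":1},{"x":0.7,"y":0.9,"wz":-0.4,"hand":1},{"x":0.7,"y":0.9,"wz":-0.4,"hand":1},{"x":0.7,"y":0.9,"wz":-0.4,"hand":1}])

```text
$.rows[0]: bad value
```

drive_tool(rows=[{"x":0.7,"y":0.9,"wz":-0.4,"hand":1},{"x":0.7,"y":0.9,"wz":-0.4,"hand":1},{"x":0.7,"y":0.9,"wz":-0.4,"hand":1},{"x":0.7,"y":0.9,"wz":-0.4,"hand":1},{"x":0.7,"y":0.9,"wz":-0.4,"hand":1}])

```text
$.rows[0]: bad value
```

drive_tool(rows=[{"x":0.7,"y":0.9,"wz":-0.4,"hand":1},{"x":0.7,"y":0.9,"hand":1},{"x":0.7,"y":0.9,"hand":1},{"x":0.7,"y":0.9,"hand":1},{"x":0.5,"y":0.5,"hand":1}])

```text
$.rows[0]: bad value
```

```bash
python3 - <<'E'
from h import *
p=cam("wrist"); s=telemetry.read_state(); print(s["time_s"],s["ee_pos"],s["eef_rot"].round(3).tolist(),s["opening"],s["joint_pos"].round(2))
print(np.round(p["tool_from_camera"],3).tolist(),np.round(p["K"],0).tolist())
save(p,"w1.png")
r=mask(p,(105,120,60),(130,255,255))
if r: print(r[1],r[2],px2z(p,*r[1],.151))
for z in(.15,):
  print(proj(p,[.6025,-.055,z]))
E
```

```text
1.15 [ 0.24210176 -0.49386206  0.23128461] [[0.898, 0.44, 0.0], [0.44, -0.898, -0.0], [-0.0, 0.0, -1.0]] 1.0013554664085518 [-1.27  0.26  0.02  1.33 -0.    1.42]
[[-0.0, -0.952, -0.306, 0.078], [1.0, -0.0, 0.0, -0.001], [-0.0, -0.306, 0.952, -0.143], [0.0, 0.0, 0.0, 1.0]] [[275.0, 0.0, 258.0], [0.0, 275.0, 190.0], [0.0, 0.0, 1.0]]
[ -555.05637477 -1493.362731  ]
```

View pics/w1.png

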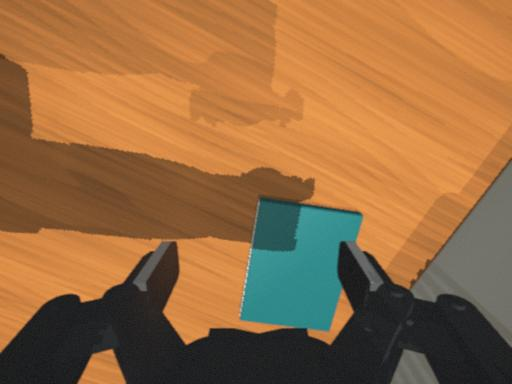

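The picture shows bench and a teal book, but the gripper has not moved, because rows need every key.

drive_tool(rows=[{"x":0.7,"y":0.9,"z":0.5,"wx":0,"wy":0,"wz":-0.4,"hand":1},{"x":0.7,"y":0.9,"z":0.5,"wx":0,"wy":0,"wz":-0.4,"hand":1},{"x":0.7,"y":0.9,"z":0,"wx":0,"wy":0,"wz":-0.4,"hand":1},{"x":0.7,"y":0.9,"z":0,"wx":0,"wy":0,"wz":-0.4,"hand":1},{"x":0.7,"y":0.9,"z":0,"wx":0,"wy":0,"wz":-0.4,"hand":1}])

```text
time_s: 1.78
ee_pos: [0.3477, -0.3579, 0.2614]
eef_rot: [[0.988, 0.153, 0.0], [0.153, -0.988, -0.0], [0.0, 0.0, -1.0]]
contact_force: [0.3, -0.3, 0.8]
opening: 0.001
grip_force: 0.0
```

drive_tool(rows=[{"x":0.7,"y":0.9,"z":0,"wx":0,"wy":0,"wz":-0.4,"hand":1},{"x":0.7,"y":0.9,"z":0,"wx":0,"wy":0,"wz":-0.4,"hand":1},{"x":0.7,"y":0.9,"z":0,"wx":0,"wy":0,"wz":-0.4,"hand":1},{"x":0.7,"y":0.9,"z":0,"wx":0,"wy":0,"wz":-0.4,"hand":1},{"x":0.7,"y":0.9,"z":0,"wx":0,"wy":0,"wz":-0.4,"hand":1}])

```text
time_s: 2.4
ee_pos: [0.4527, -0.2229, 0.2614]
eef_rot: [[0.989, -0.146, 0.0], [-0.146, -0.989, -0.0], [0.0, 0.0, -1.0]]
contact_force: [0.4, 0.3, -0.5]
opening: -0.003
grip_force: 0.0
```

drive_tool(rows=[{"x":0.7,"y":0.9,"z":0,"wx":0,"wy":0,"wz":-0.4,"hand":1},{"x":0.7,"y":0.9,"z":0,"wx":0,"wy":0,"wz":0,"hand":1},{"x":0.7,"y":0.9,"z":0,"wx":0,"wy":0,"wz":0,"hand":1},{"x":0.7,"y":0.9,"z":0,"wx":0,"wy":0,"wz":0,"hand":1},{"x":0.7,"y":0.9,"z":0,"wx":0,"wy":0,"wz":0,"hand":1}])

```text
time_s: 3.02
ee_pos: [0.5577, -0.0879, 0.2613]
eef_rot: [[0.979, -0.203, 0.0], [-0.203, -0.979, -0.0], [0.0, 0.0, -1.0]]
contact_force: [-0.1, 0.6, -0.7]
opening: -0.003
grip_force: 0.0
```

```bash
python3 - <<'E'
from h import *
p=cam("wrist"); s=telemetry.read_state(); print(s["time_s"],s["ee_pos"],s["eef_rot"].round(3).tolist(),s["opening"],s["joint_pos"].round(2))
save(p,"w1.png")
r=mask(p,(105,120,60),(130,255,255))
if r: print(r[1],r[2],px2z(p,*r[1],.151),cv2.minAreaRect(cv2.findNonZero(r[0])))
E
```

```text
3.075 [ 0.55941815 -0.08531781  0.26092463] [[0.98, -0.201, 0.001], [-0.201, -0.98, 0.001], [0.0, -0.002, -1.0]] 0.00212886334468028 [-0.3   0.28  0.13  1.42  0.    3.04]
[213.83208255 145.25234522] 1066 [ 0.60498805 -0.05611114  0.151     ] ((213.5, 145.5), (35.0, 31.0), 90.0)
```

drive_tool(rows=[{"x":0.2,"y":0.2,"z":0,"wx":0,"wy":0,"wz":1,"hand":1},{"x":0.2,"y":0.2,"z":0,"wx":0,"wy":0,"wz":1,"hand":1},{"x":0.2,"y":0.2,"z":0,"wx":0,"wy":0,"wz":1,"hand":1},{"x":0.2,"y":0.2,"z":0,"wx":0,"wy":0,"wz":1,"hand":1},{"x":0.2,"y":0.2,"z":0,"wx":0,"wy":0,"wz":1,"hand":1}])

```text
time_s: 3.7
ee_pos: [0.5872, -0.0588, 0.2612]
eef_rot: [[0.852, 0.523, -0.0], [0.523, -0.852, -0.0], [-0.0, -0.0, -1.0]]
contact_force: [0.3, 0.2, -0.0]
opening: 0.001
grip_force: 0.0
```

drive_tool(rows=[{"x":0.2,"y":0.2,"z":0,"wx":0,"wy":0,"wz":1,"hand":1},{"x":0.2,"y":0,"z":-0.5,"wx":0,"wy":0,"wz":1,"hand":1},{"x":0.2,"y":0,"z":-0.5,"wx":0,"wy":0,"wz":1,"hand":1},{"x":0,"y":0,"z":-0.8,"wx":0,"wy":0,"wz":1,"hand":1},{"x":0,"y":0,"z":-0.8,"wx":0,"wy":0,"wz":1,"hand":1}])

```text
time_s: 4.32
ee_pos: [0.6051, -0.053, 0.1825]
eef_rot: [[0.267, 0.964, 0.0], [0.964, -0.267, -0.0], [-0.0, 0.0, -1.0]]
contact_force: [-0.6, 0.6, -0.0]
opening: 0.0
grip_force: 0.0
```

```bash
python3 - <<'E'
from h import *
p=cam("wrist"); s=telemetry.read_state(); print(s["time_s"],s["ee_pos"],s["eef_rot"].round(3).tolist(),s["opening"],s["joint_pos"].round(2))
save(p,"w2.png")
r=mask(p,(105,120,60),(130,255,255))
if r: print(r[1],r[2],px2z(p,*r[1],.151),cv2.boundingRect(r[0]))
E
```

```text
4.375 [ 0.60388413 -0.05270465  0.17923315] [[0.26, 0.966, -0.004], [0.966, -0.26, 0.001], [-0.0, -0.004, -1.0]] -0.0018767411214520983 [-0.23  0.38  0.06  1.26 -0.    1.61]
[258.38537794 217.76084263] 1614 [ 0.60542913 -0.05041925  0.151     ] (233, 200, 51, 40)
```

View pics/w2.png

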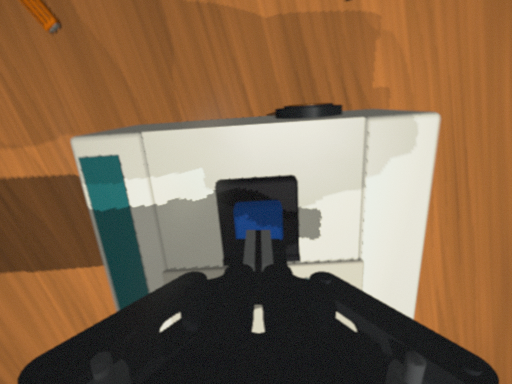

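The wrist view shows the closed finger tips at about (258,235), over the blue button, with the hatch on the side away from the camera. I press now.

drive_tool(rows=[{"x":0,"y":0,"z":-0.6,"wx":0,"wy":0,"wz":0,"hand":1},{"x":0,"y":0,"z":-0.4,"wx":0,"wy":0,"wz":0,"hand":1},{"x":0,"y":0,"z":-0.2,"wx":0,"wy":0,"wz":0,"hand":1},{"x":0,"y":0,"z":-0.1,"wx":0,"wy":0,"wz":0,"hand":1},{"x":0,"y":0,"z":0,"wx":0,"wy":0,"wz":0,"hand":1}])

```text
time_s: 5.0
ee_pos: [0.605, -0.0529, 0.1448]
eef_rot: [[0.272, 0.962, 0.0], [0.962, -0.272, -0.0], [-0.0, 0.0, -1.0]]
contact_force: [-4.6, 0.3, 5.4]
opening: 0.003
grip_force: 2.4
```

drive_tool(rows=[{"x":0,"y":0,"z":1,"wx":0,"wy":0,"wz":0,"hand":1},{"x":0,"y":0.3,"z":1,"wx":0,"wy":0,"wz":0,"hand":1},{"x":-0.3,"y":0.8,"z":0.9,"wx":0,"wy":0,"wz":1,"hand":1},{"x":-0.3,"y":0.8,"z":0.9,"wx":0,"wy":0,"wz":1,"hand":-1},{"x":-0.3,"y":0.8,"z":0,"wx":0,"wy":0,"wz":1,"hand":-1}])

```text
time_s: 5.62
ee_pos: [0.5788, 0.0288, 0.2608]
eef_rot: [[-0.179, 0.984, 0.004], [0.984, 0.179, -0.0], [-0.001, 0.004, -1.0]]
contact_force: [0.8, 0.1, -0.4]
opening: 0.419
grip_force: 0.0
```

drive_tool(rows=[{"x":-0.3,"y":0.9,"z":0,"wx":0,"wy":0,"wz":1,"hand":-1},{"x":-0.3,"y":0.9,"z":0,"wx":0,"wy":0,"wz":1,"hand":-1},{"x":-0.3,"y":0.9,"z":0,"wx":0,"wy":0,"wz":1,"hand":-1},{"x":-0.3,"y":0.9,"z":0,"wx":0,"wy":0,"wz":1,"hand":-1},{"x":-0.3,"y":0.9,"z":0,"wx":0,"wy":0,"wz":1,"hand":-1}])

```text
time_s: 6.25
ee_pos: [0.533, 0.1641, 0.2586]
eef_rot: [[-0.801, 0.598, 0.001], [0.598, 0.801, 0.0], [-0.001, 0.001, -1.0]]
contact_force: [0.0, -0.2, -0.5]
opening: 1.001
grip_force: 0.0
```

drive_tool(rows=[{"x":-0.3,"y":0.9,"z":0,"wx":0,"wy":0,"wz":1,"hand":-1},{"x":-0.3,"y":0.9,"z":0,"wx":0,"wy":0,"wz":1,"hand":-1},{"x":-0.4,"y":0.2,"z":0,"wx":0,"wy":0,"wz":0,"hand":-1},{"x":0,"y":0,"z":0,"wx":0,"wy":0,"wz":0,"hand":-1}])

```text
time_s: 6.75
ee_pos: [0.5025, 0.2232, 0.2586]
eef_rot: [[-0.94, 0.34, 0.0], [0.34, 0.94, -0.0], [-0.0, 0.0, -1.0]]
contact_force: [-0.1, -0.4, 1.3]
opening: 1.002
grip_force: 0.0
```

```bash
python3 - <<'E'
from h import *
p=cam("wrist"); s=telemetry.read_state(); print(s["time_s"],s["ee_pos"],s["eef_rot"].round(3).tolist(),s["opening"],s["joint_pos"].round(2))
save(p,"w3.png"); a=p["color"]
t=cam("top"); save(t,"t3.png")
b=cv2.resize(t["color"][110:270,160:360],None,fx=2.4,fy=2.4,interpolation=2)
c=np.zeros((384,290,3),np.uint8)
b=cv2.resize(t["color"][115:265,235:350],(288,376),interpolation=2);c[:376,:288]=b
cv2.imwrite("pics/v3.png",np.hstack([a,c])[:,:,::-1])
E
```

```text
6.8 [0.50300985 0.22284063 0.25860866] [[-0.94, 0.341, 0.001], [0.341, 0.94, -0.0], [-0.001, 0.0, -1.0]] 0.9965097073557361 [ 0.26  0.25  0.08  1.4  -0.    0.61]
```

View pics/v3.png

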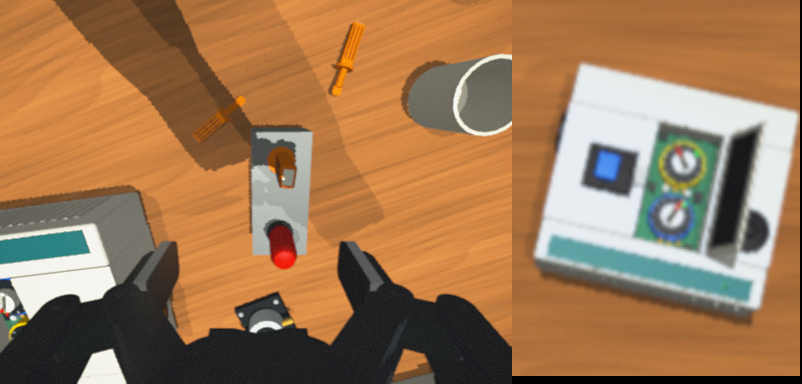

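The hatch is open and the yellow preset is the far one (+x). The orange tool is in the stand at (283,165). I check it in a close crop.

```bash
python3 - <<'E'
from h import *
p=cam("wrist"); print(proj(p,[.501,.252,.06]),proj(p,[.501,.252,.143]),px2z(p,287,180,.143),px2z(p,281,160,.065))
c=[px2z(p,*q,.06)[:2].round(4).tolist() for q in((251,127),(312,130),(309,254),(251,254))];print(c)
cv2.imwrite("pics/v4.png",cv2.resize(p["color"][115:275,235:325],None,fx=3.7,fy=3.7,interpolation=0)[:,:,::-1])
E
```

```text
[279.14078519 157.98709273] [285.41690924 174.52293873] [0.50676996 0.25173138 0.143     ] [0.50313439 0.25333164 0.065     ]
[[0.4532, 0.232], [0.4819, 0.3007], [0.6453, 0.2479], [0.6174, 0.171]]
```

View pics/v4.png

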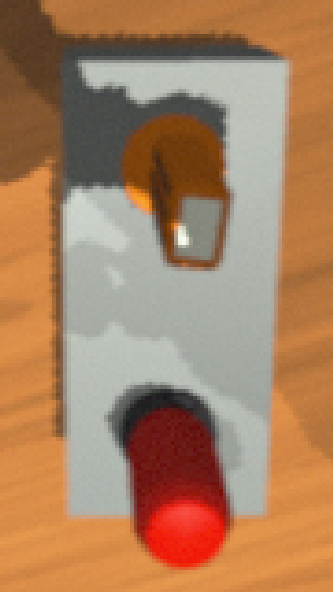

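```bash
python3 - <<'E'
from h import *
p=cam("wrist"); s=telemetry.read_state()
f=lambda u,v,z:px2z(p,235+u/3.7,115+v/3.7,z)[:2]
c=[f(*q,.143) for q in((180,193),(231,193),(222,268),(170,262))]
print(np.mean(c,0),f(172,162,.065))
for a,b in((0,3),(1,2),(0,1),(3,2)):
    d=c[b]-c[a];print(np.linalg.norm(d),np.arctan2(d[1],d[0]))
print("stand axis",np.arctan2(.2479-.3007,.6453-.4819),np.arctan2(.171-.232,.6174-.4532), s["ee_pos"],np.arctan2(s["eef_rot"][1,0],s["eef_rot"][0,0]))
E
```

```text
[0.50474776 0.25458237] [0.50199716 0.25424015]
0.018861960532856485 -0.46067547085902477
0.02046503282055631 -0.42131576586374175
0.013260467070326982 1.2227791917423292
0.0139820283239441 1.1032206450526314
stand axis -0.31254271150176816 -0.35569704638019434 [0.50353722 0.22242408 0.25836066] 2.7937368249716394
```

drive_tool(rows=[{"x":0,"y":0.6,"z":-0.2,"wx":0,"wy":0,"wz":-0.5,"hand":-1},{"x":0,"y":0.46,"z":-0.5,"wx":0,"wy":0,"wz":0,"hand":-1},{"x":0,"y":0,"z":-0.9,"wx":0,"wy":0,"wz":0,"hand":-1},{"x":0,"y":0,"z":-0.9,"wx":0,"wy":0,"wz":0,"hand":-1},{"x":0,"y":0,"z":-0.9,"wx":0,"wy":0,"wz":0,"hand":-1}])

```text
time_s: 7.58
ee_pos: [0.5029, 0.2549, 0.1545]
eef_rot: [[-0.913, 0.407, -0.001], [0.407, 0.913, -0.0], [0.001, -0.001, -1.0]]
contact_force: [0.2, -0.4, 0.7]
opening: 1.001
grip_force: 0.0
```

drive_tool(rows=[{"x":0,"y":0,"z":-0.9,"wx":0,"wy":0,"wz":0,"hand":-1},{"x":0,"y":0,"z":-0.9,"wx":0,"wy":0,"wz":0,"hand":-1},{"x":0,"y":0,"z":-0.35,"wx":0,"wy":0,"wz":0,"hand":-1},{"x":0,"y":0,"z":0,"wx":0,"wy":0,"wz":0,"hand":-1}])

```text
time_s: 8.07
ee_pos: [0.5029, 0.2548, 0.0912]
eef_rot: [[-0.913, 0.408, -0.001], [0.408, 0.913, -0.0], [0.001, -0.001, -1.0]]
contact_force: [-1.8, 0.5, 0.7]
opening: 1.0
grip_force: 0.0
```

drive_tool(rows=[{"x":0,"y":0,"z":0,"wx":0,"wy":0,"wz":0,"hand":1},{"x":0,"y":0,"z":0,"wx":0,"wy":0,"wz":0,"hand":1},{"x":0,"y":0,"z":0,"wx":0,"wy":0,"wz":0,"hand":1},{"x":0,"y":0,"z":0,"wx":0,"wy":0,"wz":0,"hand":1},{"x":0,"y":0,"z":0,"wx":0,"wy":0,"wz":0,"hand":1}])

```text
time_s: 8.7
ee_pos: [0.5032, 0.255, 0.092]
eef_rot: [[-0.913, 0.408, 0.0], [0.408, 0.913, 0.0], [-0.0, 0.0, -1.0]]
contact_force: [-0.1, 0.5, 2.1]
opening: 0.178
grip_force: 60.1
```

drive_tool(rows=[{"x":0,"y":0,"z":0.5,"wx":0,"wy":0,"wz":0,"hand":1},{"x":0,"y":0,"z":1,"wx":0,"wy":0,"wz":0,"hand":1},{"x":0,"y":0,"z":1,"wx":0,"wy":0,"wz":0,"hand":1},{"x":0,"y":0,"z":1,"wx":0,"wy":0,"wz":0,"hand":1},{"x":0,"y":-0.3,"z":1,"wx":0,"wy":0,"wz":0,"hand":1}])

```text
time_s: 9.32
ee_pos: [0.5029, 0.2462, 0.2287]
eef_rot: [[-0.913, 0.408, 0.001], [0.408, 0.913, 0.0], [-0.0, 0.001, -1.0]]
contact_force: [0.5, -0.1, -1.3]
opening: 0.179
grip_force: 59.9
```

drive_tool(rows=[{"x":0.2,"y":-0.9,"z":1,"wx":0,"wy":0,"wz":0,"hand":1},{"x":0.2,"y":-0.9,"z":0.5,"wx":0,"wy":0,"wz":0,"hand":1},{"x":0.2,"y":-0.9,"z":0,"wx":0,"wy":0,"wz":0,"hand":1},{"x":0.3,"y":-0.9,"z":0,"wx":0,"wy":0,"wz":0,"hand":1},{"x":0.3,"y":-0.9,"z":0,"wx":0,"wy":0,"wz":0,"hand":1}])

```text
time_s: 9.95
ee_pos: [0.5391, 0.1101, 0.2728]
eef_rot: [[-0.913, 0.408, 0.001], [0.408, 0.913, 0.0], [-0.001, 0.0, -1.0]]
contact_force: [1.7, 0.2, -1.5]
opening: 0.18
grip_force: 59.9
```

drive_tool(rows=[{"x":0.3,"y":-0.9,"z":0,"wx":0,"wy":0,"wz":0,"hand":1},{"x":0.3,"y":-0.9,"z":0,"wx":0,"wy":0,"wz":0,"hand":1},{"x":0.3,"y":-0.9,"z":0,"wx":0,"wy":0,"wz":0,"hand":1},{"x":0.3,"y":-0.9,"z":0,"wx":0,"wy":0,"wz":0,"hand":1},{"x":0.3,"y":-0.9,"z":0,"wx":0,"wy":0,"wz":0,"hand":1}])

```text
time_s: 10.58
ee_pos: [0.5842, -0.0249, 0.2728]
eef_rot: [[-0.913, 0.408, 0.001], [0.408, 0.913, -0.0], [-0.001, 0.0, -1.0]]
contact_force: [0.2, -0.3, -0.6]
opening: 0.179
grip_force: 59.9
```

```bash
python3 - <<'E'
from h import *
p=cam("wrist"); s=telemetry.read_state(); print(s["time_s"],s["ee_pos"],np.arctan2(s["eef_rot"][1,0],s["eef_rot"][0,0]),s["opening"],s["joint_pos"].round(2))
save(p,"w5.png")
print(proj(p,[.618,-.158,.098]), proj(p,np.array(s["ee_pos"])-[0,0,.081]))
for n in("top","side"):
    q=cam(n); h=cv2.cvtColor(q["color"],cv2.COLOR_RGB2HSV); u,v=proj(q,[.618,-.158,.098]).astype(int)
    print(n,u,v,[ (l,[(np.round(d["bbox"],1).tolist(),round(d["conf"],2)) for d in finder.boxes_of(q,l)[:2]]) for l in("gain","offset")])
    save(q,n+"5.png")
d=finder.boxes_of(eyes.read_camera("wrist"),"gain");print(d)
E
```

```text
10.625 [ 0.5851415  -0.02776161  0.2722818 ] 2.7190663154470074 0.1741036332028238 [-0.19  0.31  0.2   1.46 -0.    0.23]
[174.00794809 236.51378931] [255.22265406 200.23105621]
top 302 180 [('gain', [([293.9, 170.8, 16.9, 20.1], 0.73)]), ('offset', [([291.1, 192.6, 16.8, 21.7], 0.62)])]
side 272 160 [('gain', [([262.8, 155.4, 18.4, 12.8], 0.68), ([302.8, 96.3, 19.1, 41.9], 0.5)]), ('offset', [([278.6, 168.2, 15.2, 13.7], 0.71)])]
[{'bbox': [152.1, 210.8, 44.5, 51.0], 'conf': 0.69}]
```

View pics/w5.png

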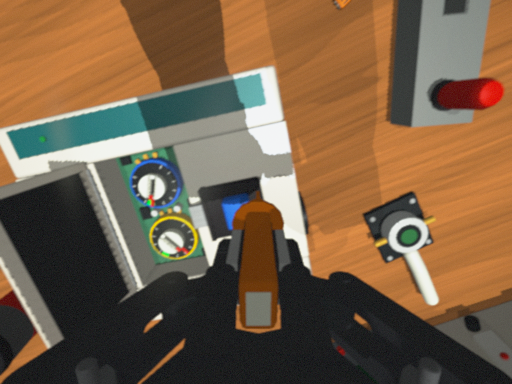

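The view shows the yellow preset at (174,238) with its red pointer towards the lower right, and the blue preset at (155,184). I rectify the view to the face plane.

```bash
cat >> h.py <<'E'
def rect(p,c,z,half=.045,n=360):
    g=np.array([[c[0]+half-2*half*i/n, c[1]+half-2*half*j/n] for i in(0,n) for j in(0,n)])
    src=np.float32([proj(p,[*q,z]) for q in g]); dst=np.float32([[0,0],[n,0],[0,n],[n,n]])
    return cv2.warpPerspective(p["color"],cv2.getPerspectiveTransform(src,dst),(n,n),flags=cv2.INTER_CUBIC)
def toworld(c,uv,half=.045,n=360): uv=np.atleast_2d(uv);return np.c_[c[0]+half-2*half*uv[:,1]/n, c[1]+half-2*half*uv[:,0]/n]
E
python3 - <<'E'
from h import *
c=(.618,-.158)
for n in("wrist","top"):
    p=cam(n); im=rect(p,c,.098); h=cv2.cvtColor(im,cv2.COLOR_RGB2HSV)
    cv2.imwrite(f"pics/r_{n}.png",im[:,:,::-1])
    out={}
    for k,lo,hi in(("yel",(22,120,80),(34,255,255)),("red",(0,140,90),(8,255,255)),("red2",(172,140,90),(180,255,255)),("grn",(45,140,110),(75,255,255))):
        m=cv2.inRange(h,np.array(lo),np.array(hi)); pts=cv2.findNonZero(m)
        if pts is None: continue
        w=toworld(c,pts[:,0,:]); out[k]=w
        print(n,k,len(w),w.mean(0).round(4))
    w=out["yel"]; cc=np.median(w,0)
    for _ in range(8):   # robust circle fit
        r=np.hypot(*(w-cc).T); k=(r>.024)&(r<.034); A=np.c_[2*w[k],np.ones(k.sum())]; s=np.linalg.lstsq(A,(w[k]**2).sum(1),rcond=None)[0]; cc=s[:2]
    print("circle",cc.round(4),np.sqrt(s[2]+cc@cc))
    for k in("red","red2","grn"):
        if k in out:
            d=out[k]-cc; r=np.hypot(*d.T); d=d[(r<.03)&(r>.008)]; r=np.hypot(*d.T)
            if len(d): print(k,len(d),"ang",np.median(np.arctan2(d[:,1],d[:,0])),"r",r.min(),r.max())
a=cv2.imread("pics/r_wrist.png");b=cv2.imread("pics/r_top.png");cv2.imwrite("pics/v6.png",np.hstack([a,b]))
E
```

```text
wrist yel 15601 [ 0.6125 -0.1518]
wrist red 1224 [ 0.6383 -0.1565]
wrist grn 598 [ 0.6347 -0.1798]
circle [ 0.6182 -0.1584] 0.0294385832997554
red 1224 ang 0.11834921279838159 r 0.014123358188432923 0.027376696051888322
grn 598 ang -0.9126349635333545 r 0.025052838395495203 0.02919442078154235
top yel 11199 [ 0.6047 -0.1543]
top red 243 [ 0.638  -0.1538]
top grn 298 [ 0.6356 -0.1795]
circle [ 0.6179 -0.1589] 0.028672448843724465
red 243 ang 0.24983921790389985 r 0.018237474189758816 0.0236460397039624
grn 298 ang -0.8650709550847462 r 0.02386842301591228 0.02887859779677943
```

View pics/v6.png

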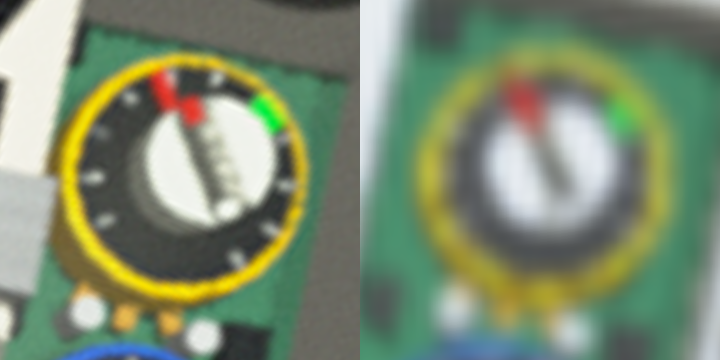

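drive_tool(rows=[{"x":0.6,"y":-0.6,"z":0,"wx":0,"wy":0,"wz":0.8,"hand":1},{"x":0.6,"y":-0.6,"z":0,"wx":0,"wy":0,"wz":0.8,"hand":1},{"x":0.6,"y":-0.6,"z":0,"wx":0,"wy":0,"wz":0.8,"hand":1},{"x":0.6,"y":-0.6,"z":0,"wx":0,"wy":0,"wz":0.8,"hand":1},{"x":0.6,"y":-0.6,"z":0,"wx":0,"wy":0,"wz":0.8,"hand":1}])

```text
time_s: 11.75
ee_pos: [0.6746, -0.1142, 0.2718]
eef_rot: [[-0.983, -0.183, -0.0], [-0.183, 0.983, 0.0], [0.0, 0.0, -1.0]]
contact_force: [0.7, 0.9, -0.6]
opening: 0.177
grip_force: 59.8
```

drive_tool(rows=[{"x":0.6,"y":-0.7,"z":0,"wx":0,"wy":0,"wz":0.8,"hand":1},{"x":0,"y":0,"z":0,"wx":0,"wy":0,"wz":0,"hand":1},{"x":0,"y":0,"z":0,"wx":0,"wy":0,"wz":0,"hand":1}])

```text
time_s: 12.12
ee_pos: [0.6918, -0.1345, 0.2717]
eef_rot: [[-0.956, -0.293, -0.0], [-0.293, 0.956, 0.0], [0.0, 0.0, -1.0]]
contact_force: [0.0, -0.0, -0.3]
opening: 0.181
grip_force: 59.8
```

```bash
python3 - <<'E'
from h import *
p=cam("wrist"); s=telemetry.read_state(); print(s["time_s"],s["ee_pos"],np.arctan2(s["eef_rot"][1,0],s["eef_rot"][0,0]),s["opening"],s["joint_pos"].round(2))
save(p,"w7.png"); c=(.618,-.159); R,t=p["Rw"],p["tw"]; print("cam",-R.T@t)
a=rect(p,c,.098);b=rect(p,c,.108)
cv2.imwrite("pics/v7.png",np.hstack([a,b])[:,:,::-1])
E
```

```text
12.175 [ 0.69172284 -0.13428936  0.27199528] -2.84319981662372 0.18248653506112114 [-0.31  0.54  0.57  1.6   0.   -0.61]
cam [ 0.61648172 -0.15704768  0.41495608]
```

View pics/v7.png

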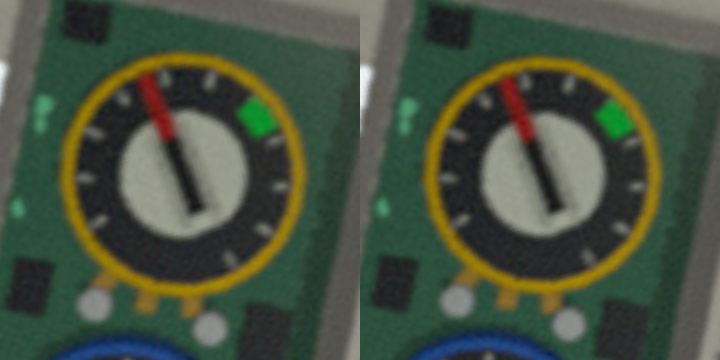

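The overhead view is clear: yellow ring centred at about (183,175), pointer up-left, green band at (258,118). I refine it numerically.

```bash
cat > m.py <<'E'
from h import *
def fit(p,c=(.618,-.159)):
    im=rect(p,c,.098); h=cv2.cvtColor(im,cv2.COLOR_RGB2HSV); pt=lambda lo,hi:toworld(c,cv2.findNonZero(cv2.inRange(h,np.array(lo),np.array(hi)))[:,0,:])
    w=pt((18,150,80),(34,255,255)); w=w[np.hypot(*(w-[.619,-.1597]).T)<.034]; cc=w.mean(0)
    for _ in range(15):
        r=np.hypot(*(w-cc).T);k=(r>.0265)&(r<.0325);A=np.c_[2*w[k],np.ones(k.sum())];s=np.linalg.lstsq(A,(w[k]**2).sum(1),rcond=None)[0];cc=s[:2]
    out={"c":cc,"r":np.sqrt(s[2]+cc@cc)}
    for k,lo,hi in(("red",(0,120,70),(8,255,255)),("grn",(50,170,100),(75,255,255))):
        d=pt(lo,hi)-cc; r=np.hypot(*d.T); d=d[(r<.0275)&(r>.005)]; r=np.hypot(*d.T); m=d.mean(0)
        out[k]=(len(d),np.arctan2(m[1],m[0]),r.min(),r.max())
        if k=="red" : vx,vy=cv2.fitLine(d.astype(np.float32),2,0,.01,.01)[:2,0]; out["redline"]=np.arctan(vy/vx)
    return out
E
python3 - <<'E'
from m import *
for i in range(3): print(fit(cam("wrist")))
s=telemetry.read_state();print(s["ee_pos"],np.arctan2(s["eef_rot"][1,0],s["eef_rot"][0,0]))
E
```

```text
{'c': array([ 0.61920522, -0.15959845]), 'r': np.float64(0.028975082564239724), 'red': (1099, np.float64(0.35706418445878185), np.float64(0.009476838682273243), np.float64(0.0267162684346058)), 'redline': np.float32(0.37710574), 'grn': (797, np.float64(-0.919709775203282), np.float64(0.020190333112018746), np.float64(0.026777538342958065))}
{'c': array([ 0.619206 , -0.1595914]), 'r': np.float64(0.028972654874407953), 'red': (1111, np.float64(0.3602719030896682), np.float64(0.009557754495266205), np.float64(0.02681784554045298)), 'redline': np.float32(0.38474268), 'grn': (794, np.float64(-0.9212108029099167), np.float64(0.020259205920461657), np.float64(0.02681805181429302))}
{'c': array([ 0.6191857 , -0.15955779]), 'r': np.float64(0.028958941248010923), 'red': (1125, np.float64(0.3511424692746944), np.float64(0.009505251156651259), np.float64(0.02677515175922155)), 'redline': np.float32(0.36779213), 'grn': (780, np.float64(-0.9164522750437896), np.float64(0.02030672466178752), np.float64(0.02694299475679091))}
[ 0.69176755 -0.13428952  0.2724187 ] -2.84226820905183
```

```bash
python3 - <<'E'
from m import *
p=cam("wrist"); s=telemetry.read_state(); h=cv2.cvtColor(p["color"],cv2.COLOR_RGB2HSV)
m=cv2.inRange(h,np.array((5,150,30)),np.array((20,255,255))); z=np.zeros_like(m); z[170:340,215:300]=m[170:340,215:300]
n,lab,st,_=cv2.connectedComponentsWithStats(z); i=1+np.argmax(st[1:,4]); mm=lab==i; print(st[i])
for v in range(190,245,4):
    u=np.where(mm[v])[0]; print(v,(u.min(),u.max()) if len(u) else None,end="; ")
M=np.linalg.inv(np.array(p["tool_from_camera"])); K=np.array(p["K"])
a=np.linspace(0,2*np.pi,73)
for ox,oz in((0,0),(.002,0),(-.002,0),(0,.003)):
    P=np.vstack([np.c_[ox+.018*np.cos(a),.018*np.sin(a),np.full(73,zz)] for zz in(.0263+oz,.0313+oz)])
    q=(K@((M[:3,:3]@P.T)+M[:3,3:])).T; q=q[:,:2]/q[:,2:]; print("\n",ox,oz,q.min(0),q.max(0))
# tip in top/side
for nme in("side","top"):
    q=cam(nme); tip=np.array(s["ee_pos"])-[0,0,.0813]; print(nme,proj(q,tip),proj(q,tip+[0,0,.05]))
    save(q,nme+"8.png")
E
```

```text
[ 215  188   85  142 5033]
190 (np.int64(215), np.int64(219)); 194 (np.int64(215), np.int64(227)); 198 (np.int64(215), np.int64(258)); 202 (np.int64(215), np.int64(266)); 206 (np.int64(215), np.int64(273)); 210 (np.int64(215), np.int64(277)); 214 (np.int64(215), np.int64(280)); 218 (np.int64(215), np.int64(281)); 222 (np.int64(215), np.int64(282)); 226 (np.int64(215), np.int64(288)); 230 (np.int64(215), np.int64(296)); 234 (np.int64(215), np.int64(299)); 238 (np.int64(215), np.int64(299)); 242 (np.int64(215), np.int64(299)); 
 0 0 [230.33829359 197.23085468] [283.68447519 248.54935075]

 0.002 0 [230.24711468 194.41032836] [283.76928017 245.98534478]

 -0.002 0 [230.42887488 200.0328211 ] [283.60022609 251.09703225]

 0 0.003 [230.75665341 195.78718561] [283.29365551 246.39560296]
side [249.93387179 133.90845969] [249.66686342 121.49080715]
top [297.96918441 151.64912357] [299.49875474 147.39497117]
```

drive_tool(rows=[{"x":-0.8,"y":-0.28,"z":0,"wx":0,"wy":0,"wz":0.2,"hand":1},{"x":-0.8,"y":-0.28,"z":0,"wx":0,"wy":0,"wz":0.2,"hand":1},{"x":-0.82,"y":-0.28,"z":0,"wx":0,"wy":0,"wz":0,"hand":1},{"x":0,"y":0,"z":-0.6,"wx":0,"wy":0,"wz":0,"hand":1},{"x":0,"y":0,"z":-0.8,"wx":0,"wy":0,"wz":0,"hand":1}])

```text
time_s: 13.1
ee_pos: [0.6193, -0.1604, 0.2304]
eef_rot: [[-0.936, -0.351, 0.002], [-0.351, 0.936, -0.001], [-0.002, -0.001, -1.0]]
contact_force: [-0.6, 0.2, -0.2]
opening: 0.179
grip_force: 59.8
```

drive_tool(rows=[{"x":0,"y":0,"z":-0.6,"wx":0,"wy":0,"wz":0,"hand":1},{"x":0,"y":0,"z":-0.3,"wx":0,"wy":0,"wz":0,"hand":1},{"x":0,"y":0,"z":-0.2,"wx":0,"wy":0,"wz":0,"hand":1},{"x":0,"y":0,"z":0,"wx":0,"wy":0,"wz":0,"hand":1}])

```text
time_s: 13.6
ee_pos: [0.6195, -0.1602, 0.1969]
eef_rot: [[-0.936, -0.352, 0.0], [-0.352, 0.936, -0.0], [-0.0, -0.0, -1.0]]
contact_force: [-0.5, -0.1, -0.7]
opening: 0.18
grip_force: 59.8
```

```bash
python3 - <<'E'
from m import *
s=telemetry.read_state(); print(s["time_s"],s["ee_pos"],np.arctan2(s["eef_rot"][1,0],s["eef_rot"][0,0]),s["contact_force"],s["moment"])
p=cam("wrist");q=cam("side")
a=p["color"][100:300,120:390]; b=q["color"]; u,v=proj(q,[.619,-.16,.11]).astype(int)
b=b[v-50:v+30,u-50:u+58]; cv2.imwrite("pics/v8.png",np.hstack([cv2.resize(a,(400,296),interpolation=2),cv2.resize(b,(400,296),interpolation=2)])[:,:,::-1])
E
```

```text
13.6 [ 0.61952646 -0.16021872  0.19688495] -2.7823585940608977 [-0.5297464  -0.10959446 -0.67866587] [0.01590704 0.02247522 0.01609433]
```

View pics/v8.png

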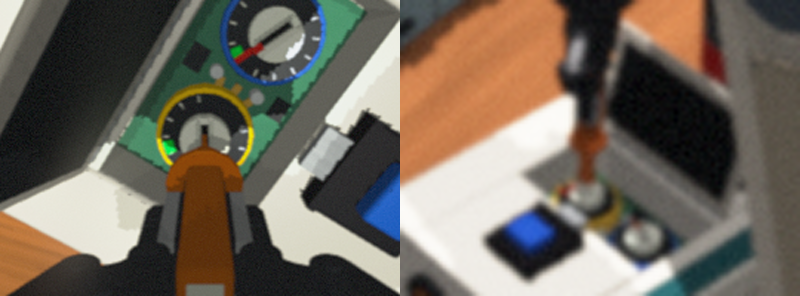

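The blade is right over the slot: the slot end shows just beyond the blade at (205,130), in line with it. I lower.

drive_tool(rows=[{"x":0,"y":0,"z":-0.15,"wx":0,"wy":0,"wz":0,"hand":1},{"x":0,"y":0,"z":-0.1,"wx":0,"wy":0,"wz":0,"hand":1},{"x":0,"y":0,"z":-0.1,"wx":0,"wy":0,"wz":0,"hand":1},{"x":0,"y":0,"z":0,"wx":0,"wy":0,"wz":0,"hand":1}])

```text
time_s: 14.2
ee_pos: [0.6194, -0.1602, 0.1859]
eef_rot: [[-0.936, -0.352, -0.001], [-0.352, 0.936, 0.0], [0.0, 0.0, -1.0]]
contact_force: [-0.6, 0.0, 0.2]
opening: 0.177
grip_force: 59.8
```

drive_tool(rows=[{"x":0,"y":0,"z":-0.1,"wx":0,"wy":0,"wz":0,"hand":1},{"x":0,"y":0,"z":0,"wx":0,"wy":0,"wz":0,"hand":1}])

```text
time_s: 14.45
ee_pos: [0.6194, -0.1602, 0.183]
eef_rot: [[-0.936, -0.352, -0.0], [-0.352, 0.936, 0.0], [0.0, 0.0, -1.0]]
contact_force: [0.9, 0.1, -0.3]
opening: 0.18
grip_force: 59.8
```

```bash
python3 - <<'E'
from m import *
s=telemetry.read_state(); print(s["time_s"],s["ee_pos"],np.arctan2(s["eef_rot"][1,0],s["eef_rot"][0,0]),s["contact_force"],s["moment"],s["opening"])
E
```

```text
14.45 [ 0.61939666 -0.16019605  0.18304908] -2.782395081958818 [ 0.88591426  0.05249698 -0.29197763] [-0.02296327 -0.00340613 -0.03025669] 0.17984039357684764
```

drive_tool(rows=[{"x":0,"y":0,"z":0,"wx":0,"wy":0,"wz":-0.6,"hand":1},{"x":0,"y":0,"z":0,"wx":0,"wy":0,"wz":-0.8,"hand":1},{"x":0,"y":0,"z":0,"wx":0,"wy":0,"wz":-0.8,"hand":1},{"x":0,"y":0,"z":0,"wx":0,"wy":0,"wz":-0.8,"hand":1},{"x":0,"y":0,"z":0,"wx":0,"wy":0,"wz":-0.8,"hand":1}])

```text
time_s: 15.08
ee_pos: [0.6195, -0.1598, 0.1832]
eef_rot: [[-0.977, 0.213, 0.0], [0.213, 0.977, 0.001], [0.0, 0.001, -1.0]]
contact_force: [1.0, 2.1, -0.8]
opening: 0.176
grip_force: 59.7
```

drive_tool(rows=[{"x":0,"y":0,"z":0,"wx":0,"wy":0,"wz":-0.8,"hand":1},{"x":0,"y":0,"z":0,"wx":0,"wy":0,"wz":-0.8,"hand":1},{"x":0,"y":0,"z":0,"wx":0,"wy":0,"wz":-0.8,"hand":1},{"x":0,"y":0,"z":0,"wx":0,"wy":0,"wz":-0.8,"hand":1},{"x":0,"y":0,"z":0,"wx":0,"wy":0,"wz":0,"hand":1}])

```text
time_s: 15.7
ee_pos: [0.6197, -0.1598, 0.1833]
eef_rot: [[-0.772, 0.636, 0.0], [0.636, 0.772, 0.001], [0.0, 0.001, -1.0]]
contact_force: [0.9, 2.3, -1.1]
opening: 0.177
grip_force: 59.7
```

```bash
python3 - <<'E'
from m import *
s=telemetry.read_state(); print(s["time_s"],s["ee_pos"],np.arctan2(s["eef_rot"][1,0],s["eef_rot"][0,0]),s["contact_force"],s["moment"],s["opening"],s["joint_pos"].round(2))
for n in ("wrist","top","side"):
    try: print(n,fit(cam(n)))
    except Exception as e: print(n,e)
E
```

```text
15.7 [ 0.61973605 -0.15977902  0.18326016] 2.452002953053574 [ 0.86555672  2.2541978  -1.09744123] [ 0.76411351 -0.40783838  0.03255397] 0.17673252196043288 [-0.38  0.43  0.15  1.3   0.    0.31]
wrist zero-size array to reduction operation minimum which has no identity
top 'NoneType' object is not subscriptable
side zero-size array to reduction operation minimum which has no identitym.py:9: RuntimeWarning: Mean of empty slice.
  d=pt(lo,hi)-cc; r=np.hypot(*d.T); d=d[(r<.0275)&(r>.005)]; r=np.hypot(*d.T); m=d.mean(0)
  ret = um.true_divide(
```

drive_tool(rows=[{"x":0,"y":0,"z":0,"wx":0,"wy":0,"wz":-0.7,"hand":1},{"x":0,"y":0,"z":0,"wx":0,"wy":0,"wz":-0.7,"hand":1},{"x":0,"y":0,"z":0,"wx":0,"wy":0,"wz":-0.7,"hand":1},{"x":0,"y":0,"z":0,"wx":0,"wy":0,"wz":0,"hand":1},{"x":0,"y":0,"z":0,"wx":0,"wy":0,"wz":0.5,"hand":1}])

```text
time_s: 16.48
ee_pos: [0.6195, -0.1601, 0.1833]
eef_rot: [[-0.601, 0.799, -0.0], [0.799, 0.601, 0.0], [0.0, 0.0, -1.0]]
contact_force: [1.6, 3.5, -0.9]
opening: 0.177
grip_force: 59.8
```

drive_tool(rows=[{"x":0,"y":0,"z":0,"wx":0,"wy":0,"wz":0,"hand":1},{"x":0,"y":0,"z":0.3,"wx":0,"wy":0,"wz":0,"hand":1},{"x":0,"y":0,"z":0.6,"wx":0,"wy":0,"wz":0,"hand":1},{"x":0,"y":0,"z":0.8,"wx":0,"wy":0,"wz":0,"hand":1},{"x":0,"y":0,"z":0.9,"wx":0,"wy":0,"wz":0,"hand":1}])

```text
time_s: 17.1
ee_pos: [0.619, -0.1609, 0.2626]
eef_rot: [[-0.597, 0.803, -0.001], [0.803, 0.597, -0.001], [-0.001, -0.001, -1.0]]
contact_force: [-0.1, 0.2, -0.0]
opening: 0.18
grip_force: 59.8
```

drive_tool(rows=[{"x":0.5,"y":-0.2,"z":0.4,"wx":0,"wy":0,"wz":0.6,"hand":1},{"x":0.8,"y":-0.1,"z":0,"wx":0,"wy":0,"wz":0.8,"hand":1},{"x":0.8,"y":0.1,"z":0,"wx":0,"wy":0,"wz":0.8,"hand":1},{"x":0.3,"y":0.2,"z":0,"wx":0,"wy":0,"wz":0.8,"hand":1},{"x":0,"y":0,"z":0,"wx":0,"wy":0,"wz":0,"hand":1}])

```text
time_s: 17.73
ee_pos: [0.6917, -0.1605, 0.2733]
eef_rot: [[-0.886, 0.463, -0.001], [0.463, 0.886, -0.001], [0.0, -0.001, -1.0]]
contact_force: [-0.5, 0.5, -0.1]
opening: 0.181
grip_force: 59.8
```

```bash
python3 - <<'E'
from m import *
s=telemetry.read_state(); print(s["time_s"],s["ee_pos"],np.arctan2(s["eef_rot"][1,0],s["eef_rot"][0,0]),s["contact_force"],s["opening"],s["joint_pos"].round(2))
for i in range(2):
    p=cam("wrist"); print(fit(p))
save(p,"w9.png")
cv2.imwrite("pics/v9.png",np.hstack([rect(p,(.618,-.159),.098),cv2.resize(p["color"],(480,360))])[:,:,::-1])
E
```

```text
17.725 [ 0.69165552 -0.16051916  0.27325146] 2.66012835262119 [-0.52476417  0.47400077 -0.14438059] 0.18133081532916695 [-0.35  0.56  0.6   1.61 -0.    0.14]
{'c': array([ 0.61917746, -0.15936113]), 'r': np.float64(0.02901340856047368), 'red': (834, np.float64(-0.8853831781370874), np.float64(0.010461327079151386), np.float64(0.026784963358988226)), 'redline': np.float32(-0.7770106), 'grn': (182, np.float64(-1.0532045092076967), np.float64(0.02121152761816526), np.float64(0.02635889558469043))}
{'c': array([ 0.61923881, -0.15940449]), 'r': np.float64(0.02902813678614662), 'red': (836, np.float64(-0.8837065713575353), np.float64(0.010740628326417733), np.float64(0.02706443493346423)), 'redline': np.float32(-0.7753757), 'grn': (177, np.float64(-1.0461240918553056), np.float64(0.021360661366186987), np.float64(0.02645613551448672))}
```

View pics/v9.png

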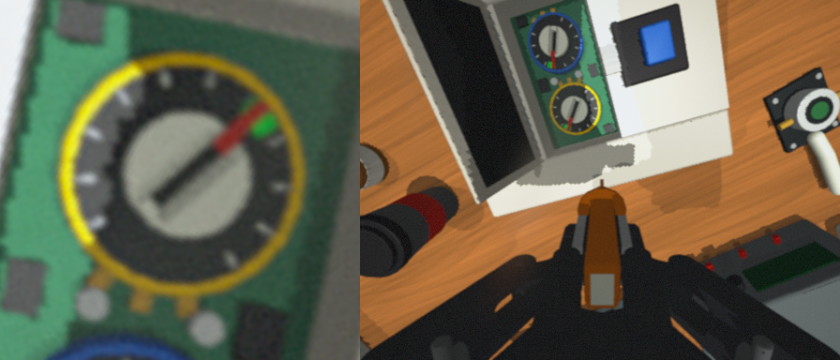

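The pointer sits in the green at (267,105), but possibly towards its edge. This view isn't overhead, so I take a true overhead one.

drive_tool(rows=[{"x":0,"y":0.2,"z":0,"wx":0,"wy":0,"wz":0.9,"hand":1},{"x":0,"y":0.2,"z":0,"wx":0,"wy":0,"wz":1,"hand":1},{"x":0,"y":0.2,"z":0,"wx":0,"wy":0,"wz":1,"hand":1},{"x":0,"y":0.2,"z":0,"wx":0,"wy":0,"wz":1,"hand":1},{"x":0,"y":0.05,"z":0,"wx":0,"wy":0,"wz":0.9,"hand":1}])

```text
time_s: 18.45
ee_pos: [0.6908, -0.1349, 0.2741]
eef_rot: [[-0.971, -0.239, 0.0], [-0.239, 0.971, -0.001], [-0.0, -0.001, -1.0]]
contact_force: [0.3, -0.2, -0.5]
opening: 0.18
grip_force: 59.8
```

drive_tool(rows=[{"x":0,"y":0,"z":0,"wx":0,"wy":0,"wz":0,"hand":1},{"x":0,"y":0,"z":0,"wx":0,"wy":0,"wz":0,"hand":1}])

```text
time_s: 18.7
ee_pos: [0.6912, -0.1351, 0.2737]
eef_rot: [[-0.973, -0.233, 0.0], [-0.233, 0.973, -0.0], [-0.0, -0.0, -1.0]]
contact_force: [0.8, -0.7, -0.3]
opening: 0.175
grip_force: 59.8
```

```bash
python3 - <<'E'
from m import *
s=telemetry.read_state(); print(s["time_s"],s["ee_pos"],np.arctan2(s["eef_rot"][1,0],s["eef_rot"][0,0]))
for i in range(3):
    p=cam("wrist"); o=fit(p); print(o)
print(-p["Rw"].T@p["tw"]); save(p,"w10.png")
# hue split by angle, outer radius 20-27 mm: what colours are at each angle
c=o["c"]; im=rect(p,c,.098); h=cv2.cvtColor(im,cv2.COLOR_RGB2HSV)
for a in np.arange(-1.15,-.6,.03):
    row=[]
    for r in(.021,.0235,.026):
        u=int(180-r*np.sin(a)/.00025);v=int(180-r*np.cos(a)/.00025); x=h[v,u]
        row.append("R" if (x[0]<12 or x[0]>168) and x[1]>90 else "G" if 45<x[0]<80 and x[1]>110 else ".")
    print(round(a,2),"".join(row),end="  ")
E
```

```text
18.7 [ 0.69115302 -0.13512245  0.27370288] -2.906664709115836
{'c': array([ 0.61917905, -0.1595658 ]), 'r': np.float64(0.028979120991865726), 'red': (922, np.float64(-0.8463675924950401), np.float64(0.00990360826984721), np.float64(0.026597316518544852)), 'redline': np.float32(-0.84310764), 'grn': (253, np.float64(-1.032447815579808), np.float64(0.020691969152431745), np.float64(0.026679567685116447))}
{'c': array([ 0.61917528, -0.15958707]), 'r': np.float64(0.028976793997049787), 'red': (919, np.float64(-0.8492675215608333), np.float64(0.009891423245346545), np.float64(0.026612661061591342)), 'redline': np.float32(-0.83040047), 'grn': (260, np.float64(-1.0332770645062221), np.float64(0.020586494208383932), np.float64(0.026203289573515545))}
{'c': array([ 0.61917409, -0.15957382]), 'r': np.float64(0.028978014966128424), 'red': (914, np.float64(-0.8480577084352372), np.float64(0.009728306761586756), np.float64(0.02678462547061298)), 'redline': np.float32(-0.834307), 'grn': (288, np.float64(-1.0258607197639853), np.float64(0.020598478600122948), np.float64(0.026828445110399033))}
[ 0.61462325 -0.15288884  0.41672194]
-1.15 ...  -1.12 GGG  -1.09 GGG  -1.06 GGG  -1.03 GGG  -1.0 GGG  -0.97 GGG  -0.94 ...  -0.91 R..  -0.88 RRR  -0.85 RRR  -0.82 RRR  -0.79 R..  -0.76 ...  -0.73 ...  -0.7 ...  -0.67 ...  -0.64 ...  -0.61 ...
```

The pointer is at -0.847 rad and the band centre at about -0.93. It is in the band but off centre by about 0.08, so I go in again and trim a little more.

drive_tool(rows=[{"x":-0.5,"y":-0.2,"z":0,"wx":0,"wy":0,"wz":-0.9,"hand":1},{"x":-0.5,"y":-0.2,"z":0,"wx":0,"wy":0,"wz":-0.9,"hand":1},{"x":-0.5,"y":-0.2,"z":0,"wx":0,"wy":0,"wz":-0.9,"hand":1},{"x":-0.5,"y":-0.2,"z":0,"wx":0,"wy":0,"wz":-0.9,"hand":1},{"x":-0.39,"y":-0.03,"z":0,"wx":0,"wy":0,"wz":-0.9,"hand":1}])

```text
time_s: 19.48
ee_pos: [0.6192, -0.1601, 0.2733]
eef_rot: [[-0.904, 0.428, -0.0], [0.428, 0.904, -0.0], [-0.0, -0.0, -1.0]]
contact_force: [-1.1, -0.3, -0.7]
opening: 0.187
grip_force: 59.8
```

drive_tool(rows=[{"x":0,"y":0,"z":0,"wx":0,"wy":0,"wz":-0.9,"hand":1},{"x":0,"y":0,"z":-0.4,"wx":0,"wy":0,"wz":-0.9,"hand":1},{"x":0,"y":0,"z":-0.8,"wx":0,"wy":0,"wz":-0.9,"hand":1},{"x":0,"y":0,"z":-0.8,"wx":0,"wy":0,"wz":0,"hand":1},{"x":0,"y":0,"z":-0.5,"wx":0,"wy":0,"wz":0,"hand":1}])

```text
time_s: 20.1
ee_pos: [0.6195, -0.1596, 0.1971]
eef_rot: [[-0.666, 0.746, -0.001], [0.746, 0.666, 0.0], [0.001, -0.001, -1.0]]
contact_force: [-0.0, -1.0, -0.4]
opening: 0.177
grip_force: 59.8
```

```bash
python3 - <<'E'
from m import *
s=telemetry.read_state(); print(s["time_s"],s["ee_pos"],np.arctan2(s["eef_rot"][1,0],s["eef_rot"][0,0]),s["contact_force"])
E
```

```text
20.1 [ 0.61945531 -0.15959809  0.19714273] 2.2999026710625663 [-0.03040918 -0.98590013 -0.35692022]
```

drive_tool(rows=[{"x":0,"y":0,"z":-0.16,"wx":0,"wy":0,"wz":0,"hand":1},{"x":0,"y":0,"z":-0.1,"wx":0,"wy":0,"wz":0,"hand":1},{"x":0,"y":0,"z":-0.1,"wx":0,"wy":0,"wz":0,"hand":1},{"x":0,"y":0,"z":-0.1,"wx":0,"wy":0,"wz":0,"hand":1},{"x":0,"y":0,"z":0,"wx":0,"wy":0,"wz":0,"hand":1}])

```text
time_s: 20.72
ee_pos: [0.6198, -0.1596, 0.1844]
eef_rot: [[-0.667, 0.745, -0.0], [0.745, 0.667, 0.0], [0.0, -0.0, -1.0]]
contact_force: [-0.6, 0.4, -1.0]
opening: 0.175
grip_force: 59.8
```

```bash
python3 - <<'E'
from m import *
s=telemetry.read_state(); print(s["time_s"],s["ee_pos"],np.arctan2(s["eef_rot"][1,0],s["eef_rot"][0,0]),s["contact_force"])
E
```

```text
20.725 [ 0.6197587  -0.15962745  0.18442123] 2.300772319947744 [-0.57703157  0.38816417 -0.97017663]
```

drive_tool(rows=[{"x":0,"y":0,"z":-0.03,"wx":0,"wy":0,"wz":-0.6,"hand":1},{"x":0,"y":0,"z":0,"wx":0,"wy":0,"wz":-0.6,"hand":1},{"x":0,"y":0,"z":0,"wx":0,"wy":0,"wz":-0.45,"hand":1},{"x":0,"y":0,"z":0,"wx":0,"wy":0,"wz":0,"hand":1},{"x":0,"y":0,"z":0,"wx":0,"wy":0,"wz":0.7,"hand":1}])

```text
time_s: 21.35
ee_pos: [0.6198, -0.1597, 0.1837]
eef_rot: [[-0.557, 0.83, 0.0], [0.83, 0.557, -0.0], [-0.0, 0.0, -1.0]]
contact_force: [0.5, -0.1, -0.8]
opening: 0.178
grip_force: 59.8
```

drive_tool(rows=[{"x":0,"y":0,"z":0,"wx":0,"wy":0,"wz":0,"hand":1},{"x":0,"y":0,"z":0.3,"wx":0,"wy":0,"wz":0,"hand":1},{"x":0,"y":0,"z":0.7,"wx":0,"wy":0,"wz":0,"hand":1},{"x":0,"y":0,"z":0.9,"wx":0,"wy":0,"wz":0,"hand":1},{"x":0,"y":0,"z":0.9,"wx":0,"wy":0,"wz":0,"hand":1}])

```text
time_s: 21.98
ee_pos: [0.6197, -0.1597, 0.2691]
eef_rot: [[-0.553, 0.833, 0.0], [0.833, 0.553, -0.0], [-0.0, 0.0, -1.0]]
contact_force: [-0.2, -0.3, -0.6]
opening: 0.178
grip_force: 59.8
```

drive_tool(rows=[{"x":0.5,"y":0.2,"z":0.2,"wx":0,"wy":0,"wz":1,"hand":1},{"x":0.5,"y":0.2,"z":0,"wx":0,"wy":0,"wz":1,"hand":1},{"x":0.5,"y":0.2,"z":0,"wx":0,"wy":0,"wz":1,"hand":1},{"x":0.5,"y":0.1,"z":0,"wx":0,"wy":0,"wz":1,"hand":1},{"x":0.4,"y":0.1,"z":0,"wx":0,"wy":0,"wz":1,"hand":1}])

```text
time_s: 22.6
ee_pos: [0.6922, -0.1355, 0.2741]
eef_rot: [[-0.974, 0.227, 0.0], [0.227, 0.974, -0.0], [-0.0, -0.0, -1.0]]
contact_force: [0.1, -0.2, -1.5]
opening: 0.178
grip_force: 59.8
```

drive_tool(rows=[{"x":0,"y":0,"z":0,"wx":0,"wy":0,"wz":1,"hand":1},{"x":0,"y":0,"z":0,"wx":0,"wy":0,"wz":1,"hand":1},{"x":0,"y":0,"z":0,"wx":0,"wy":0,"wz":0,"hand":1},{"x":0,"y":0,"z":0,"wx":0,"wy":0,"wz":0,"hand":1}])

```text
time_s: 23.1
ee_pos: [0.6917, -0.1357, 0.274]
eef_rot: [[-0.998, -0.063, 0.0], [-0.063, 0.998, -0.0], [-0.0, -0.0, -1.0]]
contact_force: [-0.4, 0.2, -0.3]
opening: 0.178
grip_force: 59.8
```

```bash
python3 - <<'E'
from m import *
s=telemetry.read_state(); print(s["time_s"],s["ee_pos"],np.arctan2(s["eef_rot"][1,0],s["eef_rot"][0,0]))
for i in range(2):
    p=cam("wrist"); o=fit(p); print(o)
save(p,"w11.png")
c=o["c"]; im=rect(p,c,.098); h=cv2.cvtColor(im,cv2.COLOR_RGB2HSV)
for a in np.arange(-1.15,-.6,.03):
    row=[]
    for r in(.021,.0235,.026):
        u=int(180-r*np.sin(a)/.00025);v=int(180-r*np.cos(a)/.00025); x=h[v,u]
        row.append("R" if (x[0]<12 or x[0]>168) and x[1]>90 else "G" if 45<x[0]<80 and x[1]>110 else ".")
    print(round(a,2),"".join(row),end="  ")
E
```

```text
23.1 [ 0.69173903 -0.13572258  0.27395615] -3.078676591751993
{'c': array([ 0.61916263, -0.15956527]), 'r': np.float64(0.02898149559121008), 'red': (836, np.float64(-0.9271260141736981), np.float64(0.010257659667365363), np.float64(0.02675261652954149)), 'redline': np.float32(-0.8937135), 'grn': (97, np.float64(-1.048918549463262), np.float64(0.021337711252856117), np.float64(0.025942994060460262))}
{'c': array([ 0.6191569 , -0.15952341]), 'r': np.float64(0.028984126332624174), 'red': (849, np.float64(-0.9266003009633392), np.float64(0.010237316461152366), np.float64(0.026837134366466755)), 'redline': np.float32(-0.8921548), 'grn': (70, np.float64(-1.0754297077904647), np.float64(0.021493757244246122), np.float64(0.02564272171423403))}
-1.15 ...  -1.12 GGG  -1.09 GGG  -1.06 GGG  -1.03 .GG  -1.0 ...  -0.97 RRR  -0.94 RRR  -0.91 RRR  -0.88 RR.  -0.85 ...  -0.82 .GG  -0.79 GGG  -0.76 GGG  -0.73 G..  -0.7 ...  -0.67 ...  -0.64 ...  -0.61 ...
```

The pointer is now centred: green shows on both sides, from -1.12 to -0.73, with the pointer at -0.927. I return the tool.

drive_tool(rows=[{"x":-0.4,"y":0.8,"z":0,"wx":0,"wy":0,"wz":-0.3,"hand":1},{"x":-0.4,"y":0.9,"z":0,"wx":0,"wy":0,"wz":-0.3,"hand":1},{"x":-0.4,"y":0.9,"z":0,"wx":0,"wy":0,"wz":-0.3,"hand":1},{"x":-0.4,"y":0.9,"z":0,"wx":0,"wy":0,"wz":-0.3,"hand":1},{"x":-0.4,"y":0.9,"z":0,"wx":0,"wy":0,"wz":-0.3,"hand":1}])

```text
time_s: 23.82
ee_pos: [0.6313, -0.0028, 0.2738]
eef_rot: [[-0.987, 0.161, 0.0], [0.161, 0.987, 0.0], [-0.0, 0.0, -1.0]]
contact_force: [0.6, 0.7, -0.4]
opening: 0.179
grip_force: 59.8
```

drive_tool(rows=[{"x":-0.4,"y":0.9,"z":0,"wx":0,"wy":0,"wz":-0.3,"hand":1},{"x":-0.4,"y":0.9,"z":0,"wx":0,"wy":0,"wz":-0.3,"hand":1},{"x":-0.4,"y":0.9,"z":0,"wx":0,"wy":0,"wz":-0.3,"hand":1},{"x":-0.4,"y":0.9,"z":0,"wx":0,"wy":0,"wz":-0.3,"hand":1},{"x":-0.4,"y":0.9,"z":0,"wx":0,"wy":0,"wz":-0.3,"hand":1}])

```text
time_s: 24.45
ee_pos: [0.5713, 0.1321, 0.2738]
eef_rot: [[-0.926, 0.377, 0.0], [0.377, 0.926, 0.0], [-0.0, 0.0, -1.0]]
contact_force: [0.3, 0.8, -0.8]
opening: 0.18
grip_force: 59.8
```

drive_tool(rows=[{"x":-0.5,"y":0.9,"z":0,"wx":0,"wy":0,"wz":-0.2,"hand":1},{"x":-0.6,"y":0.9,"z":0,"wx":0,"wy":0,"wz":0,"hand":1},{"x":-0.6,"y":0.9,"z":0,"wx":0,"wy":0,"wz":0,"hand":1},{"x":-0.6,"y":0.9,"z":0,"wx":0,"wy":0,"wz":0,"hand":1},{"x":0,"y":0.5,"z":0,"wx":0,"wy":0,"wz":0,"hand":1}])

```text
time_s: 25.08
ee_pos: [0.5019, 0.2555, 0.2743]
eef_rot: [[-0.916, 0.402, 0.001], [0.402, 0.916, 0.0], [-0.001, 0.001, -1.0]]
contact_force: [0.9, -0.1, 0.3]
opening: 0.181
grip_force: 59.8
```

drive_tool(rows=[{"x":0,"y":0,"z":0,"wx":0,"wy":0,"wz":0,"hand":1},{"x":0,"y":0,"z":0,"wx":0,"wy":0,"wz":0,"hand":1}])

```text
time_s: 25.32
ee_pos: [0.5034, 0.2537, 0.2734]
eef_rot: [[-0.915, 0.402, -0.0], [0.402, 0.915, -0.0], [0.0, -0.0, -1.0]]
contact_force: [-0.7, -0.4, -0.0]
opening: 0.179
grip_force: 59.8
```

drive_tool(rows=[{"x":0,"y":0.04,"z":-0.8,"wx":0,"wy":0,"wz":0,"hand":1},{"x":0,"y":0,"z":-1,"wx":0,"wy":0,"wz":0,"hand":1},{"x":0,"y":0,"z":-1,"wx":0,"wy":0,"wz":0,"hand":1},{"x":0,"y":0,"z":-0.8,"wx":0,"wy":0,"wz":0,"hand":1},{"x":0,"y":0,"z":-0.7,"wx":0,"wy":0,"wz":0,"hand":1}])

```text
time_s: 25.95
ee_pos: [0.5032, 0.2544, 0.1435]
eef_rot: [[-0.915, 0.403, -0.001], [0.403, 0.915, -0.0], [0.0, -0.001, -1.0]]
contact_force: [0.2, -0.3, -0.0]
opening: 0.18
grip_force: 59.8
```

drive_tool(rows=[{"x":0,"y":0,"z":-0.6,"wx":0,"wy":0,"wz":0,"hand":1},{"x":0,"y":0,"z":-0.6,"wx":0,"wy":0,"wz":0,"hand":1},{"x":0,"y":0,"z":-0.3,"wx":0,"wy":0,"wz":0,"hand":1},{"x":0,"y":0,"z":-0.15,"wx":0,"wy":0,"wz":0,"hand":1},{"x":0,"y":0,"z":0,"wx":0,"wy":0,"wz":0,"hand":1}])

```text
time_s: 26.58
ee_pos: [0.503, 0.2553, 0.0952]
eef_rot: [[-0.916, 0.402, 0.0], [0.402, 0.916, -0.0], [-0.0, 0.0, -1.0]]
contact_force: [0.2, -0.1, -0.2]
opening: 0.179
grip_force: 59.8
```

Another 3 mm down, then release and rise. The opening clears the handle evenly.

drive_tool(rows=[{"x":0,"y":0,"z":-0.1,"wx":0,"wy":0,"wz":0,"hand":1},{"x":0,"y":0,"z":0,"wx":0,"wy":0,"wz":0,"hand":1},{"x":0,"y":0,"z":0,"wx":0,"wy":0,"wz":0,"hand":0},{"x":0,"y":0,"z":0,"wx":0,"wy":0,"wz":0,"hand":-1},{"x":0,"y":0,"z":0,"wx":0,"wy":0,"wz":0,"hand":-1}])

```text
time_s: 27.2
ee_pos: [0.5028, 0.2556, 0.0922]
eef_rot: [[-0.916, 0.402, 0.0], [0.402, 0.916, 0.0], [-0.0, 0.0, -1.0]]
contact_force: [-0.1, -0.3, 0.1]
opening: 0.815
grip_force: 0.0
```

drive_tool(rows=[{"x":0,"y":0,"z":0,"wx":0,"wy":0,"wz":0,"hand":-1},{"x":0,"y":0,"z":0,"wx":0,"wy":0,"wz":0,"hand":-1},{"x":0,"y":0,"z":0.5,"wx":0,"wy":0,"wz":0,"hand":-1},{"x":0,"y":0,"z":1,"wx":0,"wy":0,"wz":0,"hand":-1},{"x":0,"y":0,"z":1,"wx":0,"wy":0,"wz":0,"hand":-1}])

```text
time_s: 27.82
ee_pos: [0.5028, 0.2556, 0.1689]
eef_rot: [[-0.916, 0.402, 0.0], [0.402, 0.916, 0.0], [-0.0, 0.0, -1.0]]
contact_force: [-0.4, -0.0, 0.1]
opening: 1.001
grip_force: 0.0
```

drive_tool(rows=[{"x":0,"y":0,"z":1,"wx":0,"wy":0,"wz":0,"hand":-1},{"x":0,"y":0,"z":1,"wx":0,"wy":0,"wz":0,"hand":-1},{"x":0,"y":-0.5,"z":1,"wx":0,"wy":0,"wz":0,"hand":-1},{"x":0,"y":-0.5,"z":0,"wx":0,"wy":0,"wz":0,"hand":-1},{"x":0,"y":0,"z":0,"wx":0,"wy":0,"wz":0,"hand":-1}])

```text
time_s: 28.45
ee_pos: [0.5026, 0.2247, 0.2572]
eef_rot: [[-0.915, 0.403, 0.0], [0.403, 0.915, -0.0], [-0.0, 0.0, -1.0]]
contact_force: [0.0, -0.5, -0.5]
opening: 0.997
grip_force: 0.0
```

```bash
python3 - <<'E'
from m import *
s=telemetry.read_state(); print(s["time_s"],s["ee_pos"])
p=cam("wrist");t=cam("side")
cv2.imwrite("pics/v10.png",np.hstack([cv2.resize(p["color"],(400,300)),cv2.resize(t["color"][90:300,150:390],(343,300),interpolation=2)])[:,:,::-1])
E
```

```text
28.45 [0.50262586 0.22471884 0.25722102]
```

View pics/v10.png

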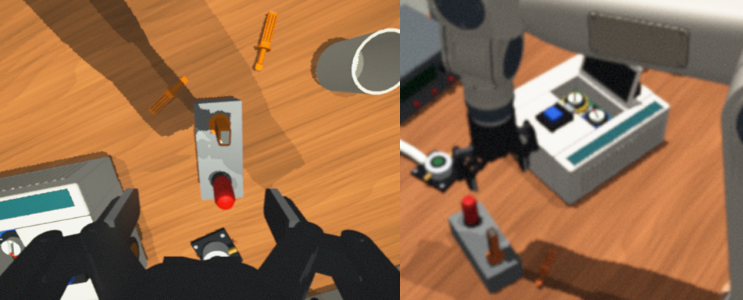

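The tool stands upright in its hole at (221,130), the hatch is open and the gripper is clear.

```bash
python3 -c "
from h import *
print(workorder.job_done())"
```

```text
the job is handed in; nothing more can be done
None
```

The job is handed in at about 28 s: the hatch popped open by itself, the yellow pointer is centred in the green band, and the orange tool is back upright in its original hole; the hand-in returned no verdict.

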